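# Load the column heater and lower its cover

## Task

Lay the steel chromatography column in the two saddles of the open column heater, centred lengthways, setting it down without dropping it, and let go. Then swing the heater's hinged cover shut: lower it gently all the way onto its stop, without letting it fall or slam, and let go. Leave the other things on the bench where they are.

Things in the scene. Friction and masses are not known exactly. Their poses are not given: they have to be found in the camera images.
- column_mid (a point): centre (half-way up) of the loose chromatography column: a steel tube with an end nut and a small plug at each end, 194 mm long, 16 mm wide, 18 mm high, about 0.18 kg. Its y axis runs along the tube, z up. It lies on the bench. Either end may go either way.
- cradle (a point): fixed point on the heater where the column's centre lies once it rests in the saddles. y along the column's resting line (parallel to the hinge), +x level towards the hinge, z up. Two open forks, 14 mm long, stand at y = -55 and +55 mm: flat floor 9 mm below this point, about 20 mm wide; prongs flare outward to about 40 mm, tops 14 mm above this point. Nothing stands up between the forks.
- heater_top (a point): centre of the flat top of the heater's fixed grey block, 30 mm above the bench and 21 mm below the cradle point; axes as the cradle's. The block is 160 mm (x) by 240 mm (y) and carries the saddles; a white hood is hinged along its +x long side and stands open there. The block may stand elsewhere and be turned.
- cover_hinge (a point): fixed point at the middle of the hood's hinge line, 40 mm above the bench, 110 mm from the cradle in +x. Axes as the cradle's: the hinge line runs along y, +x points away from the cradle, z up.
- cover (a joint): angle of the white hood (rad): 0 = shut, on its stop; grows as the free edge swings up, a rotation about +y of the hinge's frame; 1.2 to 1.45 at the start, held up by hinge friction; open limit 1.6. It weighs 0.3 kg. It stays put above about 1.0 rad, but below about 0.8 rad it drops if let go.
- cover_grip (a point): centre of the hood's grip, a dark steel flap on its free edge, 100 mm wide (y), 8 mm thick. The frame turns with the hood; shut, its axes are the hinge's and the point lies at x -152, z +45.5 mm from the hinge point. The flap points along (-0.643, 0, 0.766) of this frame (shut: out and up at 50 degrees), faces look along +-(0.766, 0, 0.643); it ends 14 mm beyond this point, joins the hood 14 mm before it.
- cover_top (a point): centre of the hood's outer face; frame turns with the hood, z out of that face. The hood is 146 mm from hinge to free edge and 236 mm wide, with end walls 36 mm deep; shut, its top is 73 mm above the bench and it covers the column.
- bottle_mid (a point): bystander: brown screw-cap bottle, 56 mm diameter, 105 mm high; centre, half-way up
- tin_mid (a point): bystander: round white screw tin, 54 mm diameter, 26 mm high; centre, half-way up
- tub_mid (a point): bystander: translucent lidded tub, 75 x 116 x 52 mm; centre, half-way up

How it is judged:
On the way:
1. the column lies in both saddles, let go, with the cover still open (x of column_mid in the frame of cradle between -0.006 and 0.006 m and y of column_mid in the frame of cradle between -0.015 and 0.015 m and z of column_mid in the frame of cradle between -0.005 and 0.005 m and angle between the y axis of column_mid and the y axis of cradle, either way round below 0.08 rad and value of joint cover above 0.9 rad and linear speed of column below 0.03 m/s and contact force between the fingers and column below 0.2 N), for 0.2 s.
At the end, for the whole second after the job is handed in: The column rests in both saddles (within 6 mm across, 15 mm lengthways, 5 mm in height and 0.08 rad of the resting line) and the cover is shut on its stop (under 0.04 rad open); all released and at rest (x of column_mid in the frame of cradle between -0.006 and 0.006 m and y of column_mid in the frame of cradle between -0.015 and 0.015 m and z of column_mid in the frame of cradle between -0.005 and 0.005 m and angle between the y axis of column_mid and the y axis of cradle, either way round below 0.08 rad and value of joint cover below 0.04 rad and linear speed of column below 0.03 m/s); the robot touches nothing.
It fails at once if the cover falls or slams: it closes faster than 1.5 rad/s (about 0.23 m/s at its edge) within the last 0.35 rad (value of joint cover below 0.35 rad and velocity of joint cover below -1.5 rad/s).
It fails at once if the column is dropped: it falls freely, out of the fingers, faster than 0.65 m/s (from over 20 mm) (contact force between the fingers and column below 0.01 N and linear speed of column above 0.65 m/s).
It fails at once if a bystander (bottle, tin or tub) is moved more than 30 mm (distance of any of bottle_mid, tin_mid, tub_mid from where it was at the start of the episode above 0.03 m).
It also fails if it takes over 58 s, if anything falls off the work surface, if the arm or the gripper's body presses on something with over 40 N, if the wrist force passes 120 N, or if a joint passes its speed limit or range.

## Robot

A 7-joint arm with a two-finger parallel gripper is mounted at the origin on a cart in front of the work surface, level with it; the furniture and walls round the work are solid. World frame = base frame: x ahead of the robot, y to its left, z up, the work surface at z = 0. Lengths are in m, angles in rad, forces in N, time in s.
With the tool pointing down it reaches from about 0.425 to 0.875 m from the base axis. Payload 9.9 kg.
Tool frame: the origin (TCP) lies midway between the tips of the shut fingers; the grasp point (between the pads) lies 19 mm behind it (tcp_to_grasp is the distance from the TCP to the grasp point, in m); y points along the fingers, z is the direction in which the jaws open and shut, and the axes are right-handed (so a half turn about y gives the same grasp; the last joint's range is limited). The gripper opens to 85 mm and grips with 20 to 120 N. Pads are 22 mm wide; open, the fingers measure 114 mm over their backs; the gripper's body (76 mm by 85 mm) begins 54 mm behind the grasp point. The pads swing forward as they close: fully open they stand 13 mm farther back than shut.
Start: joints at [1.25, 0.576, 0.025, 1.437, -0.015, 1.129, -0.057], TCP at [0.158, -0.656, 0.231] pointing down, gripper open.
Joint ranges: [-2.76, 2.76], [-0.34, 2.15], [-1.52, 1.57], [0.19, 2.46], [-1.09, 4.23], [0.17, 1.99], [-2.82, 2.82]. Speed limits (rad/s): [2.22, 2.22, 3.01, 3.01, 3.14, 3.14, 3.14].

## Interface

Orientations are given as a unit quaternion [x, y, z, w].
In Python, from plant import * gives the robot as it stands. The module is installed in compiled form; this text tells all that it offers. Calls block until the motion is done:
- reach(position, orientation): joint-space move of the TCP to a pose.
- servo_line(position, orientation=None, speed=0.15): straight line of the TCP; orientation=None keeps the orientation; speed is the mean speed in m/s.
- goto_joints(angles): joint-space move.
- gripper_to(opening, grasp_force=None): finger opening in m; grasp_force is the grip in N (None keeps the last); returns when the fingers have stopped.
- pause(seconds).
- solve_ik(position, orientation): joint angles nearest the present ones, or None.
- sense(): the state.
- read_camera(name): name is "scene" or "side" or "wrist"; returns a dict with "pixels" (480x640x3 uint8, red, green, blue), "range_z" (480x640 float32, m along the optical axis (not along the pixel's ray), 0 where there is no reading), "camera_matrix" (3x3 intrinsics, pixels), "position" and "attitude" of the camera in the world. Camera axes: x right, y down, z forward; pixel columns grow to the right and rows downward; lengths in m; the calibration is good to about 2 mm. A picture is of the moment at which its call begins.
A pose or a line that the arm cannot do raises MotionError and nothing moves.
- sign_off(): hands the job in, once; it reports no verdict.
The state is a dict: "time_s": time; "joints": joint angles; "joint_velocities": joint speeds; "joint_torque": joint torques, N m; "position": TCP position; "tool_rot": TCP orientation; "contact_force": force on the tool from outside, world axes, zero at the start; "torque": the same for the moment, N m; "opening": finger opening in m.
Only numpy, scipy, OpenCV 4.12 (cv2) and the standard library are available. Lean on these libraries where they do the work, as an engineer would, in place of code of your own. Each camera call takes 0.05 s, during which the arm holds its last target. There are 200 camera calls.

## Working session

There is one attempt and no reset: what is moved stays moved. The work goes in short steps, each a Python script; the robot and the scene stay as the last script left them, time stands still between calls to the robot, and variables do not carry over. Pictures are saved under pics/ and viewed, about 8 in all and at most 12, crops included, and the job is handed in when it is done.

```bash
mkdir -p pics
cat > h.py <<'E'
from plant import *
import numpy as np, cv2
from scipy.spatial.transform import Rotation as R
def cam(n):
    c=read_camera(n); c['R']=None
    a=np.array(c['attitude'],float)
    c['R']=a if a.shape==(3,3) else R.from_quat(a).as_matrix()
    return c
def cloud(c):
    z=c['range_z']; K=np.array(c['camera_matrix']); v,u=np.mgrid[:480,:640]
    P=np.stack([(u-K[0,2])/K[0,0]*z,(v-K[1,2])/K[1,1]*z,z],-1)
    return P@c['R'].T+np.array(c['position'])
def save(n,c): cv2.imwrite('pics/'+n+'.png',c['pixels'][:,:,::-1])
E
python3 - <<'E'
from h import *
import pickle
D={}
for n in('scene','side'):
    c=cam(n); D[n]=c; save(n+'0',c); print(n,c['position'],c['attitude'],c['camera_matrix'])
pickle.dump(D,open('d.pkl','wb'))
s=sense(); print(s)
E
```

```text
scene [0.42194535 0.45734144 0.89712939] [-0.1967768   0.94403912 -0.25990403  0.05018886] [[440.1129782    0.         311.47567285]
 [  0.         440.1129782  237.92188035]
 [  0.           0.           1.        ]]
side [0.94336114 0.27868776 0.83204011] [ 0.42909569  0.86793241 -0.22484501 -0.10961264] [[446.13185225   0.         315.23964885]
 [  0.         446.13185225 233.65752511]
 [  0.           0.           1.        ]]
{'time_s': 0.1, 'joints': array([ 1.25020777,  0.5764511 ,  0.02482943,  1.43782336, -0.01502069,
        1.12902811, -0.05649603]), 'joint_velocities': array([ 0.00197423, -0.00090324,  0.00026593, -0.00108016, -0.00170683,
        0.00027467,  0.00108745]), 'joint_torque': array([ 5.39991845e-03, -7.67302608e+01,  2.25781202e+00, -2.86602241e+01,
        1.58177497e-02,  8.77077808e-03,  1.34239295e-05]), 'position': array([ 0.15826823, -0.65575423,  0.23052666]), 'tool_rot': array([-0.08361809,  0.70268813, -0.70162137,  0.08345571]), 'contact_force': array([-0.33025101, -0.60297952,  0.4187044 ]), 'torque': array([ 0.04824104, -0.00394691,  0.06776429]), 'opening': 0.08504554431243734}
```

View pics/scene0.png

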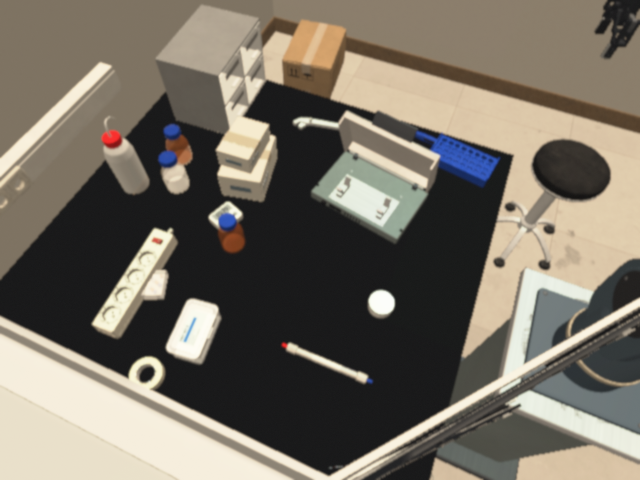

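View pics/side0.png

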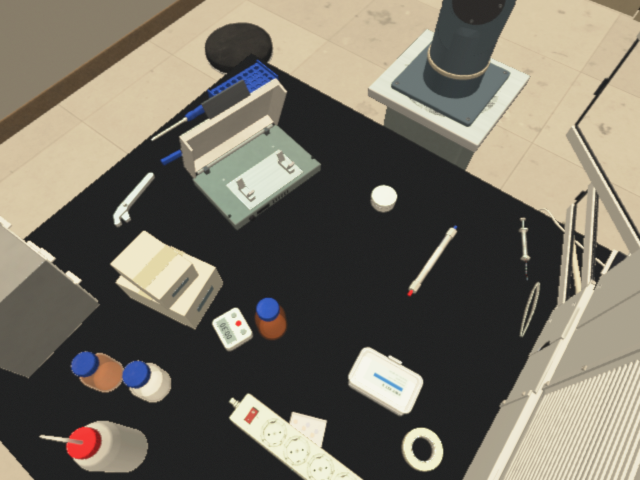

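Scene view: the column runs from its red end (285,346) to its blue end (370,381), the heater block is at about (375,195) with its hood standing at (390,150), and the tin is at (381,304). Side view: the column runs (410,293) to (456,228), and the heater is at (257,173). Next I'll measure these.

```bash
cat > m.py <<'E'
from h import *
import pickle
D=pickle.load(open('d.pkl','rb'))
def rect(P,m,zl,zh,t):
    m=m&(P[...,2]>zl)&(P[...,2]<zh); m=cv2.morphologyEx(m.astype(np.uint8),cv2.MORPH_OPEN,np.ones((2,2)))
    n,l,s,_=cv2.connectedComponentsWithStats(m); k=1+np.argmax(s[1:,4]); q=P[l==k]
    r=cv2.minAreaRect((q[:,:2]*1000).astype(np.float32)); print(t,len(q),'rect',np.round(r[0],1),np.round(r[1],1),round(r[2],2),'med',np.round(np.median(q,0),4)); return q
for n,hb,cb in(('scene',(300,110,450,245),(270,330,385,395)),('side',(175,75,330,230),(400,215,470,305))):
    c=D[n];P=cloud(c); px=c['pixels'].astype(int)
    box=lambda b:(lambda m:(m.__setitem__((slice(b[1],b[3]),slice(b[0],b[2])),True),m)[1])(np.zeros((480,640),bool))
    rect(P,box(hb)&(px.max(-1)>60),.022,.038,n+' block')
    q=rect(P,box(cb)&(px.max(-1)>70),.003,.03,n+' col')
    a=q[:,:2]-q[:,:2].mean(0); d=np.linalg.svd(a,full_matrices=False)[2][0]; t=a@d
    print(' col dir',d,np.degrees(np.arctan2(d[1],d[0])),'ends',t.min(),t.max(),'mid',q[:,:2].mean(0)+d*(t.min()+t.max())/2,'zmax',np.percentile(q[:,2],[5,50,95]))
    # forks & hood: high points in heater box
    H=P[box(hb)&(px.max(-1)>60)]; 
    for lo,hi in((.045,.07),(.1,.13),(.13,.16),(.16,.19),(.19,.25)):
        h=H[(H[:,2]>lo)&(H[:,2]<hi)]
        if len(h)>3: print(' z',lo,hi,len(h),np.round(h.mean(0),4),np.round(h.min(0),3),np.round(h.max(0),3))
    for nm,b in dict(tin=((355,285,405,325) if n=='scene' else (365,180,402,215)),tub=((160,290,225,370) if n=='scene' else (340,340,430,420)),bot=((215,205,250,260) if n=='scene' else (250,290,292,345))).items():
        h=P[box(b)&(px.max(-1)>60)];print(nm,np.round(np.median(h,0),3))
E
python3 m.py
```

```text
scene block 5005 rect [545.4  82.8] [744.4 260.8] 88.93 med [ 0.5347 -0.1858  0.0314]
scene col 631 rect [432.9 297. ] [162.5 277.4] 34.26 med [0.4796 0.2281 0.0144]
 col dir [-0.99975945  0.02193279] 178.7432428801062 ends -0.09804863723551639 0.09524184096303974 mid [0.48115753 0.22957215] zmax [0.0010369  0.01436358 0.01844691]
 z 0.045 0.07 1097 [ 0.5331 -0.2661  0.0528] [ 0.409 -0.317  0.045] [ 0.648 -0.126  0.07 ]
 z 0.1 0.13 583 [ 0.5363 -0.2703  0.1154] [ 0.412 -0.299  0.1  ] [ 0.652 -0.212  0.13 ]
 z 0.13 0.16 540 [ 0.5377 -0.2601  0.1433] [ 0.414 -0.288  0.13 ] [ 0.653 -0.2    0.16 ]
 z 0.16 0.19 918 [ 0.5313 -0.2435  0.1812] [ 0.416 -0.275  0.16 ] [ 0.654 -0.197  0.19 ]
 z 0.19 0.25 589 [ 0.5295 -0.2588  0.2024] [ 0.481 -0.277  0.19 ] [ 0.58  -0.242  0.218]
tin [0.423 0.068 0.026]
tub [0.747 0.283 0.051]
bot [0.787 0.058 0.055]
side block 5991 rect [653.7  28.9] [711.3 281.2] 62.35 med [ 0.5534 -0.1864  0.0304]
side col 534 rect [662.9 243.8] [564.7  25.7] 4.48 med [0.4915 0.2304 0.0137]
 col dir [0.99938868 0.03496097] 2.00352428715614 ends -0.11128751532859353 0.4526189104287793 mid [0.66270904 0.23656411] zmax [-0.00114579  0.01373222  0.01752963]
 z 0.045 0.07 1103 [ 0.5262 -0.2627  0.0535] [ 0.413 -0.318  0.045] [ 0.647 -0.124  0.07 ]
 z 0.1 0.13 701 [ 0.5208 -0.2647  0.1154] [ 0.416 -0.298  0.1  ] [ 0.651 -0.211  0.13 ]
 z 0.13 0.16 639 [ 0.5255 -0.2549  0.1427] [ 0.419 -0.289  0.13 ] [ 0.653 -0.2    0.16 ]
 z 0.16 0.19 1183 [ 0.5392 -0.244   0.1804] [ 0.418 -0.278  0.16 ] [ 0.654 -0.196  0.19 ]
 z 0.19 0.25 706 [ 0.5328 -0.2585  0.202 ] [ 0.48  -0.277  0.19 ] [ 0.581 -0.242  0.213]
tin [0.429 0.068 0.025]
tub [0.755 0.281 0.051]
bot [0.797 0.065 0.07 ]
```

```bash
cat >> h.py <<'E'
def quat(jaw,ydir=(0,0,-1)):
    y=np.array(ydir,float); y/=np.linalg.norm(y); z=np.array(jaw,float); z-=y*(z@y); z/=np.linalg.norm(z)
    return R.from_matrix(np.stack([np.cross(y,z),y,z],1)).as_quat()
E
python3 - <<'E'
from h import *
import pickle
np.set_printoptions(precision=3,suppress=True)
for s in(1,-1):
    q=quat((0,s,0))
    for p in((.53,-.08,.36),(.485,.23,.28),(.485,.23,.005),(.53,-.165,.04)): print(s,p,solve_ik(p,q))
    C=np.array([.533,-.165,.051]);X=np.array([0,-1,0]);H=C+X*.11-[0,0,.011]
    for th in(1.4,1.3,1.0,.6,.3,0):
        r=lambda x,z:X*(x*np.cos(th)+z*np.sin(th))+np.array([0,0,-x*np.sin(th)+z*np.cos(th)])
        g=H+r(-.152,.0455);f=r(-.643,.766);n=r(.766,.643)
        print(s,th,g-.012*f,solve_ik(g-.012*f,quat(s*n,-f)))
q=quat((0,-1,0))
s=sense();p=s['position'];servo_line([p[0],p[1],.40],speed=.25)
reach((.53,-.08,.38),q); c=cam('wrist');save('w_heater',c)
reach((.485,.23,.28),q); d=cam('wrist');save('w_col',d)
pickle.dump({'h':c,'c':d},open('w.pkl','wb'));print(sense()['time_s'],c['position'],d['position'])
cv2.imwrite('pics/w1.png',np.hstack([cv2.resize(x['pixels'],(400,300)) for x in(c,d)])[:,:,::-1])
E
```

```text
1 (0.53, -0.08, 0.36) [ 0.676  0.365 -0.89   1.564  0.288  1.351  1.325]
1 (0.485, 0.23, 0.28) [ 0.224  0.527 -1.183  1.703  0.511  1.263  0.497]
1 (0.485, 0.23, 0.005) [-0.274  0.705 -0.391  2.017  0.522  0.517  0.529]
1 (0.53, -0.165, 0.04) [ 0.619  0.707 -0.628  1.944  0.636  0.697  1.17 ]
1 1.4 [ 0.533 -0.286  0.188] [ 0.741  0.788 -0.061  1.366 -0.481  1.486 -0.717]
1 1.3 [ 0.533 -0.271  0.189] [ 0.695  0.724 -0.058  1.441 -0.44   1.384 -0.753]
1 1.0 [ 0.533 -0.228  0.181] [ 0.517  0.567 -0.049  1.649 -0.274  1.082 -0.949]
1 0.6 [ 0.533 -0.176  0.151] [ 0.164  0.482  0.014  1.873  0.13   0.773 -1.487]
1 0.3 [ 0.533 -0.148  0.117] [-0.266  0.566  0.29   1.986  0.408  0.657 -1.92 ]
1 0 [ 0.533 -0.131  0.076] [-0.553  0.77   0.44   2.028  0.653  0.657 -2.349]
-1 (0.53, -0.08, 0.36) [ 0.285  0.284 -0.305  1.577  0.087  1.295 -1.603]
-1 (0.485, 0.23, 0.28) [ 0.106  0.442 -0.943  1.707  0.382  1.19  -2.507]
-1 (0.485, 0.23, 0.005) [-0.481  0.683 -0.075  2.025  0.112  0.437 -2.211]
-1 (0.53, -0.165, 0.04) [ 0.213  0.643  0.006  1.959 -0.007  0.539 -1.346]
-1 1.4 [ 0.533 -0.286  0.188] [ 1.15   0.937 -0.94   1.346  0.06   1.416  1.912]
-1 1.3 [ 0.533 -0.271  0.189] [ 1.123  0.868 -0.923  1.422  0.094  1.334  1.876]
-1 1.0 [ 0.533 -0.228  0.181] [ 0.985  0.685 -0.856  1.631  0.23   1.106  1.696]
-1 0.6 [ 0.533 -0.176  0.151] [ 0.631  0.553 -0.694  1.856  0.564  0.924  1.222]
-1 0.3 [ 0.533 -0.148  0.117] [ 0.28   0.584 -0.528  1.966  0.867  0.957  0.76 ]
-1 0 [ 0.533 -0.131  0.076] [-0.108  0.718 -0.254  2.011  1.024  1.029  0.423]
4.7083 [ 0.609 -0.081  0.522] [0.565 0.228 0.423]
```

View pics/w1.png

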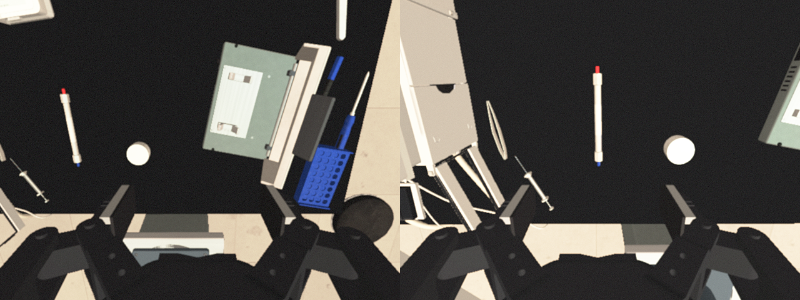

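The wrist images, shown at about 0.62 scale, are both clear. In the left one, the heater is slightly turned, with its block at (238,98) and forks at (240,75) and (233,127). In the right one, the column runs (598,70) to (598,165). Next I'll fit both.

```bash
cat > m2.py <<'E'
from h import *
import pickle
np.set_printoptions(precision=4,suppress=True)
W=pickle.load(open('w.pkl','rb'));D=pickle.load(open('d.pkl','rb'))
def comp(m,P,near):
    m=cv2.morphologyEx(m.astype(np.uint8),cv2.MORPH_OPEN,np.ones((3,3)))
    n,l,s,_=cv2.connectedComponentsWithStats(m); k=1+min(range(n-1),key=lambda i:np.linalg.norm(np.median(P[l==i+1],0)[:2]-near) if s[i+1,4]>60 else 9)
    return l==k
def rc(q): return cv2.minAreaRect((q[:,:2]*1000).astype(np.float32))
def plane(c,mask,z): # rays of mask pixels onto plane z
    K=np.array(c['camera_matrix']);v,u=np.nonzero(mask)
    d=np.stack([(u-K[0,2])/K[0,0],(v-K[1,2])/K[1,1],np.ones(len(u))],1)@c['R'].T;o=np.array(c['position'])
    return o+d*((z-o[2])/d[:,2])[:,None]
for n,c in(('w',W['h']),('scene',D['scene']),('side',D['side'])):
    P=cloud(c);px=c['pixels'].astype(int);z=P[...,2]
    reg=(abs(P[...,0]-.535)<.16)&(abs(P[...,1]+.2)<.16)
    m=comp(reg&(z>.024)&(z<.036)&(px.max(-1)>60),P,(.535,-.17)); q=plane(c,m,.03); print(n,'block',rc(q),'z',np.median(P[m][:,2]))
    for s in(-1,1):
        f=P[reg&(z>.046)&(z<.068)&(P[...,1]>-.215)&(s*(P[...,0]-.535)>.02)&(abs(P[...,0]-.535)<.09)]
        if len(f)>3: print('  fork',s,len(f),np.median(f,0),(f.min(0)+f.max(0))/2,np.ptp(f,0))
    hd=P[reg&(z>.08)&(z<.17)&(px.min(-1)>110)]; 
    if len(hd)>50:
        u=np.linalg.svd(hd-np.median(hd,0),full_matrices=False)[2]; print('  hood n',u[2],'along',u[0],len(hd))
    fl=P[reg&(z>.185)&(z<.23)&(px.max(-1)<90)]
    if len(fl)>20: print('  flap',len(fl),np.median(fl,0),np.percentile(fl,5,0),np.percentile(fl,95,0))
for n,c in(('w',W['c']),('scene',D['scene']),('side',D['side'])):
    P=cloud(c);px=c['pixels'].astype(int)
    m=(abs(P[...,0]-.485)<.16)&(abs(P[...,1]-.23)<.05)&(px.max(-1)>80)
    m=comp(m,P,(.485,.23)); q=plane(c,m,.009);r=rc(q);print(n,'col',r,'zpct',np.percentile(P[m][:,2],[5,50,95]))
E
python3 m2.py
```

```text
w block ((543.77685546875, -192.07273864746094), (158.99525451660156, 238.5942840576172), 79.01097106933594) z 0.030287285135278064
  fork -1 211 [ 0.4961 -0.1613  0.0605] [ 0.4961 -0.1485  0.056 ] [0.0219 0.0495 0.0192]
  fork 1 243 [ 0.6036 -0.182   0.0611] [ 0.6041 -0.1694  0.0561] [0.0208 0.0488 0.0202]
  hood n [-0.1222 -0.9025  0.413 ] along [-0.1238 -0.399  -0.9085] 404
  flap 3219 [ 0.5351 -0.2562  0.1991] [ 0.4885 -0.2679  0.1867] [ 0.5762 -0.2443  0.2101]
scene block ((543.5098266601562, -192.4097900390625), (164.203125, 240.11508178710938), 79.16764831542969) z 0.03140438125759304
  fork -1 85 [ 0.4949 -0.1637  0.0589] [ 0.496  -0.1506  0.057 ] [0.0214 0.0486 0.0217]
  fork 1 80 [ 0.6023 -0.184   0.0584] [ 0.6043 -0.1716  0.0564] [0.0209 0.0489 0.0206]
  hood n [ 0.1942  0.9033 -0.3826] along [-0.981   0.1799 -0.0732] 116
  flap 589 [ 0.5272 -0.2568  0.1997] [ 0.4859 -0.268   0.1884] [ 0.5742 -0.2458  0.2112]
side block ((545.23828125, -191.1833953857422), (162.07032775878906, 240.23240661621094), 78.90400695800781) z 0.030451973918366293
  fork -1 90 [ 0.4963 -0.1627  0.0582] [ 0.496  -0.1489  0.0561] [0.0211 0.0489 0.02  ]
  fork 1 95 [ 0.6044 -0.1833  0.0587] [ 0.6043 -0.1704  0.0562] [0.0219 0.0491 0.0199]
  flap 751 [ 0.5348 -0.2569  0.1989] [ 0.4905 -0.2687  0.187 ] [ 0.5772 -0.2454  0.2103]
w col ((484.3771667480469, 227.70135498046875), (195.3950958251953, 17.456541061401367), 0.6812002658843994) zpct [-0.0006  0.0139  0.0169]
scene col ((483.68475341796875, 225.64846801757812), (196.55699157714844, 21.258268356323242), 0.7842957377433777) zpct [-0.0007  0.0136  0.0179]
side col ((484.083740234375, 226.64639282226562), (195.22930908203125, 18.20966339111328), 0.8880835175514221) zpct [-0.0004  0.0137  0.0173]
```

```bash
cat > m3.py <<'E'
exec(open('m2.py').read().split('for n,c in')[0])
B=np.array([.5442,-.1919]);a=np.radians(-11);Y=np.array([np.cos(a),np.sin(a)]);X=np.array([Y[1],-Y[0]])
for n,c in(('w',W['h']),('scene',D['scene']),('side',D['side'])):
    P=cloud(c);px=c['pixels'].astype(int);z=P[...,2];d=P[...,:2]-B;x=d@X;y=d@Y
    for s in(-1,1):
        for lo,hi in((.05,.058),(.059,.067)):
            m=(abs(s*y-.055)<.012)&(abs(x+.03)<.035)&(z>lo)&(z<hi)
            print(n,s,lo,m.sum(),'x',np.percentile(x[m],[3,50,97])*1e3,'mid',x[m&(x<-.03)].mean()*500+x[m&(x>-.03)].mean()*500,'y',np.percentile(y[m],[3,97])*1e3)
    m=(abs(y)<.047)&(z>.188)&(z<.209)&(px.max(-1)<90)&(abs(x-.07)<.06)
    q=np.stack([x[m],y[m],z[m]],1);q0=np.median(q,0);
    for _ in range(3):
        N=np.linalg.svd(q-q.mean(0),full_matrices=False)[2][2]; q=q[abs((q-q.mean(0))@N)<.002]
    N*=np.sign(N[0]);print(n,'flap',q.mean(0),np.ptp(q,axis=0),'N',N,'theta',np.radians(40)-np.arctan2(N[2],N[0]),len(q))
E
python3 m3.py
python3 - <<'E'
from h import *
a=np.radians(.78);q=quat((np.sin(a),-np.cos(a),0)); p=np.array([.4841,.2268,0])
gripper_to(.06,40)
reach(p+[0,0,.06],q); servo_line(p+[0,0,.003],q,.1)
print(sense()['position'],sense()['contact_force'])
gripper_to(0.0,40); print(sense()['opening'],sense()['contact_force'])
servo_line(p+[0,0,.03],q,.08)
print(sense()['position'],sense()['opening'],sense()['time_s'])
c=cam('scene');b=cam('wrist');cv2.imwrite('pics/grasp.png',np.hstack([c['pixels'][250:450,220:460],b['pixels'][:200:1,280:640]])[:,:,::-1])
cv2.imwrite('pics/grasp.png',np.hstack([cv2.resize(x['pixels'],(400,300)) for x in(c,b)])[:,:,::-1])
E
```

```text
w -1 0.05 56 x [-50.2022 -19.6594 -16.0845] mid -33.44983298921471 y [-61.1315 -48.5995]
w -1 0.059 117 x [-57.276  -16.749   -9.9961] mid -33.904204432797 y [-61.8682 -48.7575]
w 1 0.05 66 x [-49.5596 -20.1237 -17.1644] mid -33.576889078929355 y [48.2258 60.7656]
w 1 0.059 136 x [-57.4202 -16.5965  -9.9383] mid -34.06103649080373 y [47.83   60.7395]
w flap [0.065  0.0019 0.1989] [0.0161 0.094  0.021 ] N [ 0.856  0.    -0.517] theta 1.241495607056291 2415
scene -1 0.05 27 x [-53.3464 -18.4604 -13.9896] mid -34.6925896883761 y [-61.7631 -48.7532]
scene -1 0.059 41 x [-55.4204 -15.1707  -6.7586] mid -32.603479509952585 y [-61.1259 -48.2425]
scene 1 0.05 26 x [-53.2977 -18.2276 -14.1206] mid -34.14784641147294 y [47.9132 61.4537]
scene 1 0.059 38 x [-55.6622 -17.0692  -8.3814] mid -33.133822478280344 y [48.8991 61.0681]
scene flap [ 0.0662 -0.0009  0.1989] [0.0161 0.0936 0.0204] N [ 0.8406  0.0047 -0.5416] theta 1.2705279046947595 371
side -1 0.05 28 x [-53.6948 -18.6667 -12.8241] mid -34.977404848348314 y [-60.7606 -48.2005]
side -1 0.059 42 x [-56.7678 -17.2755  -9.1605] mid -33.85260146568513 y [-62.6045 -48.4948]
side 1 0.05 33 x [-52.8983 -18.7227 -15.5791] mid -35.249917900462776 y [48.6871 61.5483]
side 1 0.059 47 x [-57.0305 -16.886   -8.806 ] mid -34.243204406789275 y [48.1856 61.7704]
side flap [0.0653 0.0009 0.1987] [0.0165 0.0935 0.0209] N [ 0.8462  0.0035 -0.5328] theta 1.2600442453022456 486
[0.48443907 0.22707195 0.00351762] [-0.50609174  0.24603211 -0.43075219]
0.014405339846214307 [-0.63308502 -0.14080575  5.88471527]
[0.48422841 0.22668372 0.03015967] 0.01457760593795348 7.6333
```

View pics/grasp.png

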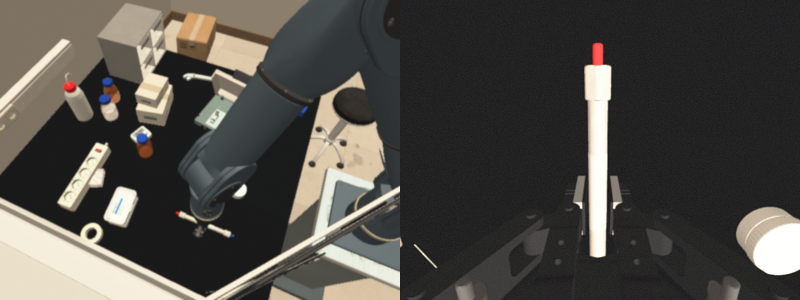

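Column gripped at mid-tube with a 14.4 mm opening and hanging level; the wrist view shows it straight in the jaws. Fork data puts the cradle 34 mm off the block centre. Next: carry it over and set it down.

Run:
```python
from h import *
a=np.radians(-11);Y=np.array([np.cos(a),np.sin(a),0]);X=np.array([Y[1],-Y[0],0]); p=np.array([.5442,-.1919,0])-.034*X
q=quat((np.sin(a),-np.cos(a),0)); print(p)
s=sense()['position'];servo_line([s[0],s[1],.15],speed=.2)
reach(p+[0,0,.15],q); servo_line(p+[0,0,.075],q,.1); pause(.3)
f0=sense()['contact_force'];print('held',sense()['opening'],f0)
b=cam('wrist');cv2.imwrite('pics/over.png',b['pixels'][:,:,::-1])
servo_line(p+[0,0,.052],q,.06)
z=.052
while z>.0435:
    z-=.0015; servo_line(p+[0,0,z],q,.02); f=sense()['contact_force']-f0; print(round(z,4),f)
    if f[2]>4: break
print(sense()['time_s'],sense()['position'])
```

```text
[ 0.55068751 -0.15852468  0.        ]
held 0.01460277646729593 [ 0.4877276   0.13959917 -2.00410263]
0.0505 [ 0.7034824  -0.23397687  1.05792657]
0.049 [ 0.18254569 -0.47863164  0.20294808]
0.0475 [-0.70848467 -0.01070741  0.63370089]
0.046 [-1.08174439  0.44037126  0.13699931]
0.0445 [-4.24992696  0.78890423 13.24961422]
12.9667 [ 0.55073827 -0.15857106  0.04556713]
```

View pics/over.png

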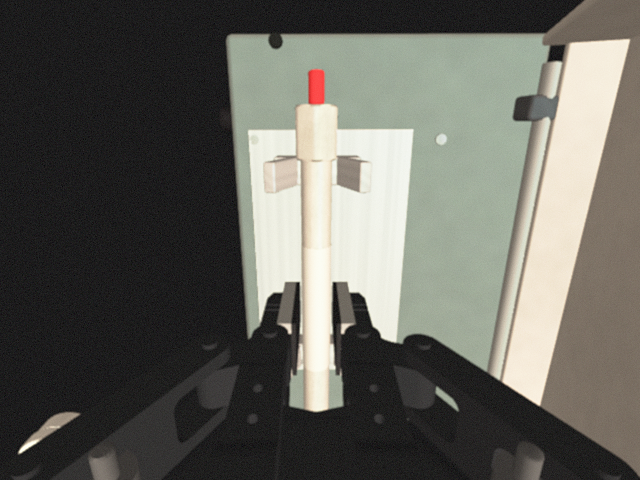

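Over the fork, the prongs span columns 265–370 and the column sits at 317, so it is centred. Floor contact came at the predicted height. Releasing, then checking.

Run:
```python
from h import *
import pickle
s=sense()['position']; gripper_to(.045); pause(.3)
servo_line([s[0],s[1],.12],speed=.1); servo_line([s[0],s[1]+.03,.30],speed=.25)
b=cam('wrist');c=cam('side');pickle.dump({'w':b,'s':c},open('p.pkl','wb')); print(sense()['time_s'])
exec(open('m2.py').read().split('W=pickle')[0])
a=np.radians(-11);Y=np.array([np.cos(a),np.sin(a)]);X=np.array([Y[1],-Y[0]]);B=np.array([.5442,-.1919]);
for c in(b,c):
    P=cloud(c);px=c['pixels'].astype(int);d=P[...,:2]-B;x=d@X+.034;y=d@Y;z=P[...,2]
    m=(abs(x)<.012)&(abs(y)<.12)&(z>.05)&(z<.066)
    for lo,hi in((-.1,-.07),(-.04,0),(0,.04),(.07,.1)):
        k=m&(y>lo)&(y<hi)
        if k.sum()>3:print(lo,k.sum(),np.median(x[k])*1e3,np.percentile(z[k],90))
    print('ends',np.percentile(y[m],[.5,99.5]))
cv2.imwrite('pics/placed.png',np.hstack([cv2.resize(b['pixels'],(400,300)),cv2.resize(c['pixels'][50:275,150:450],(400,300))])[:,:,::-1])
```

```text
15.5583
-0.1 201 -0.9142327150157281 0.059277667217358054
-0.04 373 -0.9327420580128587 0.057613667138238664
0 419 -0.8306735708486155 0.05751991114817118
0.07 272 -0.39989819714285335 0.059232893783232564
ends [-0.0943  0.0944]
-0.1 58 -2.8915109617321697 0.0594569146776789
-0.04 98 -2.6552484432470767 0.0583951729187982
0 99 -2.1690922635923884 0.057816052894843394
0.07 71 -2.0946436195679596 0.05972261973219062
ends [-0.0939  0.0936]
```

View pics/placed.png

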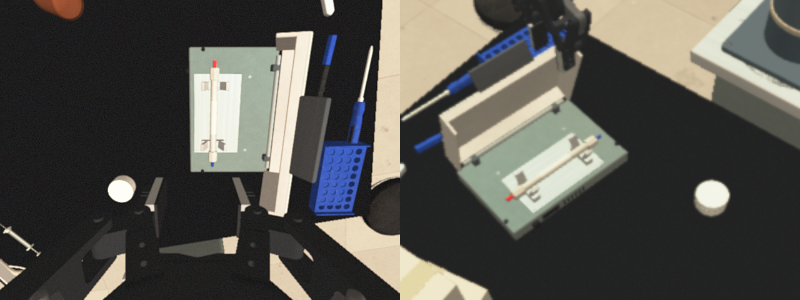

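The column is placed. It lies level (top 57.5 mm mid-tube, 59 mm at the nuts), is within about 1–3 mm across and has ends at ±94 mm. Now the cover: check IK over the whole arc, then grasp the flap.

```bash
cat >> h.py <<'E'
_a=np.radians(-11);Yc=np.array([np.cos(_a),np.sin(_a),0]);Xc=np.array([Yc[1],-Yc[0],0]);Bc=np.array([.5442,-.1919,0]);Hc=Bc+.075*Xc+[0,0,.04]
def grip(th,off=-.012,s=1):
    r=lambda x,z:Xc*(x*np.cos(th)+z*np.sin(th))+np.array([0,0,-x*np.sin(th)+z*np.cos(th)])
    f=r(-.643,.766); return Hc+r(-.152,.0455)+off*f, quat(s*r(.766,.643),-f)
E
python3 - <<'E'
from h import *
np.set_printoptions(precision=3,suppress=True)
print(sense()['joints'])
for t,o in((1.25,.1),(1.25,-.012),(1,-.012),(.7,-.012),(.35,-.012),(0,-.012),(0,.08)): print(t,o,grip(t,o)[0],solve_ik(*grip(t,o)))
gripper_to(.045,30)
reach(*grip(1.25,.1)); servo_line(*grip(1.25,.03),speed=.12)
print(sense()['time_s'],sense()['contact_force'])
c=cam('side');b=cam('wrist');d=cam('scene');cv2.imwrite('pics/pre.png',np.hstack([cv2.resize(c['pixels'][20:245,130:430],(400,300)),cv2.resize(d['pixels'][50:275,250:550],(400,300))])[:,:,::-1])
cv2.imwrite('pics/prew.png',b['pixels'][:,:,::-1])
E
```

```text
[ 0.468  0.384 -0.47   1.615  0.183  1.19  -1.804]
1.25 0.1 [ 0.521 -0.312  0.284] [ 1.014  0.644 -0.521  1.364 -0.212  1.409 -1.155]
1.25 -0.012 [ 0.532 -0.255  0.188] [ 0.972  0.689 -0.547  1.574 -0.205  1.142 -1.158]
1 -0.012 [ 0.539 -0.219  0.181] [ 0.804  0.58  -0.514  1.687 -0.029  0.987 -1.39 ]
0.7 -0.012 [ 0.546 -0.18   0.161] [ 0.516  0.523 -0.422  1.788  0.265  0.887 -1.788]
0.35 -0.012 [ 0.553 -0.145  0.124] [ 0.144  0.585 -0.282  1.847  0.619  0.937 -2.29 ]
0 -0.012 [ 0.557 -0.124  0.076] [-0.151  0.77  -0.156  1.831  0.827  1.104 -2.644]
0 0.08 [ 0.569 -0.066  0.147] [-0.196  0.698 -0.224  1.726  0.741  1.287 -2.584]
17.3167 [-0.687 -0.115 -0.019]
```

View pics/pre.png

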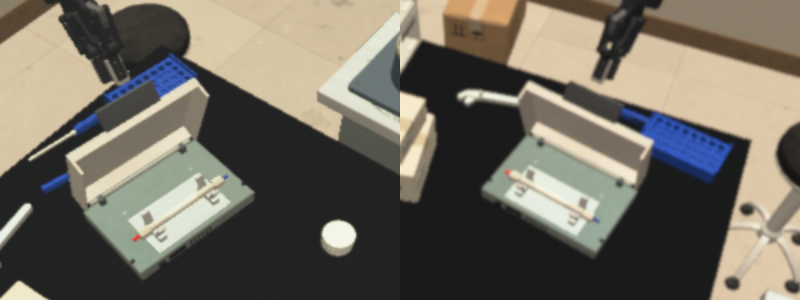

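View pics/prew.png

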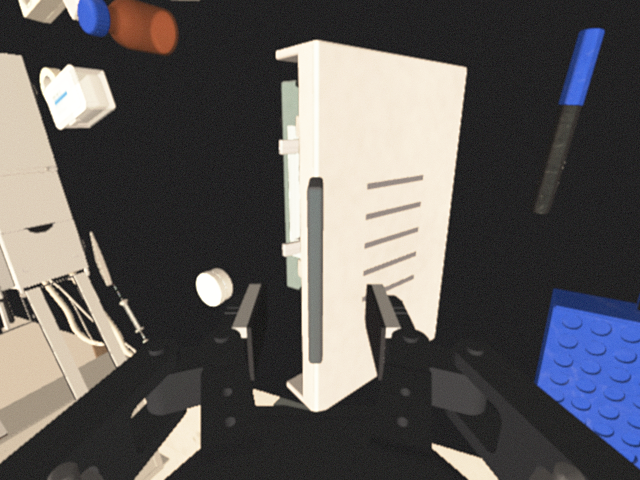

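The wrist view shows the flap edge-on at columns 308–324, midway between the pads (260 and 370), and turned to match the jaws. Grasping and swinging it shut.

Run:
```python
from h import *
np.set_printoptions(precision=3,suppress=True)
servo_line(*grip(1.25),speed=.06); print('in',sense()['contact_force'])
gripper_to(0,30); print('grip',sense()['opening'],sense()['contact_force'])
assert .005<sense()['opening']<.014
for t in np.r_[np.arange(1.15,.3,-.1),np.arange(.25,-.001,-.05)]:
    servo_line(*grip(t),speed=.06 if t>.4 else .03); s=sense()
    print(round(t,2),s['contact_force'],s['opening'],s['joints'][6])
    if np.linalg.norm(s['contact_force'])>45: print('stop');break
print(s['time_s'])
c=cam('side');d=cam('scene');cv2.imwrite('pics/shut.png',np.hstack([cv2.resize(c['pixels'][20:245,130:430],(400,300)),cv2.resize(d['pixels'][50:275,250:550],(400,300))])[:,:,::-1])
```

```text
in [0.245 0.052 0.096]
grip 0.007803162897095886 [-1.156 -1.796  3.462]
1.15 [ 0.099 -1.997  1.707] 0.007360590079112107 -1.2154215340275232
1.05 [ 0.55  -1.619  2.568] 0.007131146953241428 -1.2972259442612235
0.95 [-0.5  -0.91  0.66] 0.007312536650795779 -1.3948798619467337
0.85 [-0.208 -1.076 -0.635] 0.007350100671781013 -1.5083669893204914
0.75 [ 0.906 -2.755 -2.533] 0.007192792478463933 -1.6351330344952426
0.65 [ 2.244 -3.17  -3.256] 0.007030472005640955 -1.7711530387850505
0.55 [ 2.071 -4.544 -4.67 ] 0.0071061177252306675 -1.9106275620264395
0.45 [ 2.062 -4.659 -3.714] 0.007331977405224102 -2.0474342901652753
0.35 [ 3.235 -6.757 -5.085] 0.0072780565070930696 -2.1766330013448467
0.25 [ 2.029 -7.681 -5.835] 0.007240593370063271 -2.294028354279629
0.2 [ 2.404 -9.451 -6.607] 0.007332342178507303 -2.3475410095713376
0.15 [ 2.858 -8.527 -5.817] 0.007433053315060418 -2.3975763901451486
0.1 [ 2.126 -9.133 -5.588] 0.007278027580810722 -2.444047699202909
0.05 [ 1.838 -9.952 -6.187] 0.0072490865385695805 -2.4870386511371003
0.0 [  1.26  -10.178  -1.43 ] 0.007376102906310442 -2.5266929215620513
25.2167
```

View pics/shut.png

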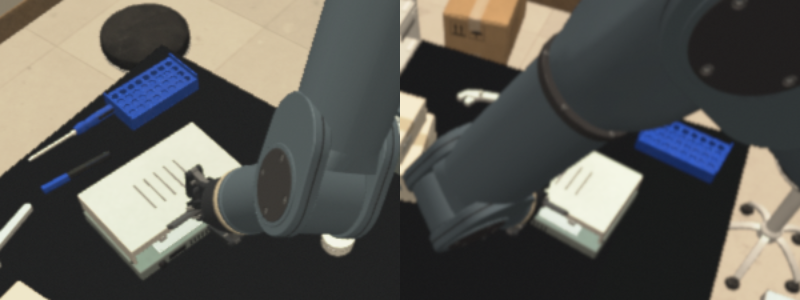

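The hood is down on the block, with the gripper still on the flap. I'll press slightly until the stop force shows, then release.

Run:
```python
from h import *
np.set_printoptions(precision=3,suppress=True)
for t in(-.01,-.02,-.03,-.04,-.05):
    servo_line(*grip(t),speed=.02);pause(.1);f=sense()['contact_force'];print(t,f)
    if f[2]>8:break
T=t
gripper_to(.03);pause(.2);print(sense()['contact_force'])
servo_line(*grip(T,.07),speed=.1);print(sense()['contact_force'],sense()['time_s'])
p,q=grip(T,.07);servo_line(p+[0,.05,.12],q,.2)
reach((.45,.05,.40),quat((0,-1,0)))
pause(.3);print(sense()['contact_force'],sense()['time_s'])
for n in('scene','side','wrist'):
    c=cam(n);P=cloud(c);d=P-Bc;x=d@Xc;y=d@Yc;px=c['pixels'].astype(int)
    m=(abs(y)<.1)&(x>-.055)&(x<.06)&(P[...,2]>.055)&(P[...,2]<.1)&(px.min(-1)>100)
    if m.sum()>100:
        A=np.c_[x[m],y[m],np.ones(m.sum())];k=np.linalg.lstsq(A,P[m][:,2],rcond=None)[0];print(n,m.sum(),'top z',np.median(P[m][:,2]),'slope x,y',k)
    save('fin_'+n,c)
    for nm,xy in(('tin',(.425,.068)),('tub',(.75,.282)),('bottle',(.79,.06))):
        h=P[(np.hypot(P[...,0]-xy[0],P[...,1]-xy[1])<.06)&(P[...,2]>.02)&(px.max(-1)>60)]
        if len(h)>20:print(nm,np.median(h,0))
c=cv2.imread('pics/fin_side.png');e=cv2.imread('pics/fin_scene.png');cv2.imwrite('pics/fin.png',np.hstack([cv2.resize(c,(400,300)),cv2.resize(e,(400,300))]))
```

```text
-0.01 [-1.387 -7.352 11.385]
[-0.532 -0.185  0.359]
[-0.215 -1.116 -0.498] 27.1833
[-0.22   0.249 -0.368] 29.1
scene 2908 top z 0.07411995199260235 slope x,y [0.    0.002 0.074]
tin [0.447 0.082 0.591]
tub [0.747 0.284 0.051]
bottle [0.779 0.066 0.07 ]
side 3952 top z 0.07314022871211939 slope x,y [0.    0.001 0.073]
tin [0.449 0.071 0.419]
tub [0.754 0.282 0.051]
bottle [0.796 0.065 0.072]
wrist 15000 top z 0.07285278867003114 slope x,y [-0.    -0.     0.073]
tin [0.459 0.07  0.436]
```

View pics/fin.png

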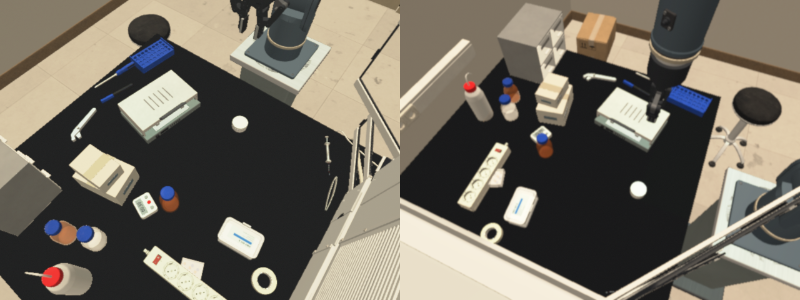

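The hood is flat: its top is at 73–74 mm with zero slope, so it is on its stop. The tin is still at pixel (383,198) in the side view, as at the start, and the arm is clear.

```bash
python3 -c "
from h import *
sign_off()"
```

```text
the job is handed in; nothing more can be done
```

The column is lying in both saddles, the cover is shut on its stop, and the job is handed in. No verdict was reported. The robot's clock read about 29 s of the 58 s allowed at the last check.

- **Column:** I gripped it mid-tube, set it down until I felt the saddle floor at the expected height, then let go. The camera check with the cover still open showed it level, with its ends at ±94 mm lengthways. The sideways offset was about 1 mm in the wrist view and 2–3 mm in the side view, so the two disagree slightly, but both are within 6 mm.
- **Cover:** I held the flap all the way down at low speed. The stop force was about 11 N, and then I released it. All three cameras show the hood top flat at 73–74 mm, against 73 mm expected.
- **Bystanders:** The tub and bottle measured the same as at the start, within camera noise. The final depth check on the tin failed because the arm was in the way. In the side picture, though, the tin is where it started, about (383,198).
- **Not checked:** With the cover shut, the column can no longer be seen, so its final position rests on the check made just before closing.

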